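# Turn the decorating turntable until the tumbler faces the index pin

## Task

Gently turn the decorating turntable, pushing the pegs round its rim with the fingertips, until the open tumbler on it stands squarely in line with the upright brass index pin at the foot of the turntable; then take the hand away. Do not touch, lift or upset any of the four pieces standing on the turntable, and leave the other things on the table where they are.

Things in the scene. Friction and masses are not known exactly. Their poses are not given: they have to be found in the camera images.
- turntable_foot: fixed dark metal foot, 170 mm across, 68 mm tall. Origin: on the turning axis at table height; z up. A flat brass strip 16 mm wide, 10 mm high, runs out along its -x axis (roughly to the robot) and ends 222 mm from the axis in the index pin: upright, brass, 12 mm across, top 52 mm above the table. The tumbler is in line when its centre lies on this -x axis
- turntable: turning head: metal disc 230 mm across, 18 mm thick, top 88 mm above the table, carrying four pieces. Origin: on the axis, underside of the disc. Turns both ways without stops; friction of 0.12 N m (1 N at the pegs) stops it almost at once when no longer pushed
- peg_0 (a point): middle of the free length of one of six equal level round wooden pegs on the rim: 14 mm thick, 79 mm above the table, reaching from 115 to 200 mm from the axis. This point is 160 mm from the axis and turns with the disc; the other pegs follow every 60 degrees. Fingertips lowered between pegs to 66 mm above the table stay clear of all that lies below
- tumbler: plain open tumbler (cup without lid or handle), 65 mm across, 67 mm tall; THE PIECE TO BRING TO THE INDEX PIN; stands on the turntable about 62 mm from its axis. Origin: centre of its underside; z up
- jar: round glaze jar with a screw lid, 54 mm across, 62 mm tall, standing on the turntable about 62 mm from its axis. Origin: centre of its underside
- mould: low plaster block with a round hollow in its top, 52x70x31 mm, on the turntable about 62 mm from its axis. Origin: centre of its underside
- stamp: slim wooden pattern stamp, 19 mm across, 54 mm tall, standing on the turntable about 62 mm from its axis. Origin: centre of its underside
- dark_cup: bystander: dark open cup 62 mm across, 59 mm tall, standing on the table left of and behind the turntable, well outside the pegs. Origin: centre of its underside
- clay: bystander: block of clay 73x104x64 mm on the table to the right. Origin: centre of its underside
- caliper: bystander: potter's calipers 152x90x12 mm lying at the right near the robot. Origin: centre of its underside
- scissors: bystander: scissors 206x84x11 mm lying at the left near the robot. Origin: centre of its underside
- brush_flat: bystander: flat brush 184x28x13 mm lying at the left. Origin: centre of its underside
Mind the look-alikes: they are no part of the job. What is shaped like the jar but green or orange is not meant.

How it is judged (in metres and radians):
On the way:
1. the fingers push the turntable round (contact force between the fingers and turntable above 0.1 N and angular speed of turntable above 0.03 rad/s), for 0.1 s.
At the end, for the whole second after the job is handed in: Tumbler's centre within 10 mm sideways of the line from the axis to the index pin, on the pin's side; turntable at rest; all four pieces still and upright (0.1 rad) on the disc, 40 to 85 mm from its axis; the loose things round it within 20 mm of where they were (y of tumbler in the frame of turntable_foot between -0.01 and 0.01 m and x of tumbler in the frame of turntable_foot below -0.035 m and angular speed of turntable below 0.05 rad/s and horizontal distance between tumbler and turntable between 0.04 and 0.085 m and angle between each of tumbler, jar, mould, stamp's own z axis and vertical below 0.1 rad and height (world z) of tumbler between 0.08 and 0.096 m and linear speed of each of tumbler, jar, mould, stamp below 0.02 m/s and horizontal distance between jar and turntable between 0.04 and 0.085 m and height (world z) of jar between 0.08 and 0.096 m and horizontal distance between mould and turntable between 0.04 and 0.085 m and height (world z) of mould between 0.08 and 0.096 m and horizontal distance between stamp and turntable between 0.04 and 0.085 m and height (world z) of stamp between 0.08 and 0.096 m and distance of each of dark_cup, clay, caliper, scissors, brush_flat from where it was at the start of the episode below 0.02 m); the robot touches nothing.
It fails at once if the turntable is spun fast (over 2.5 rad/s) (angular speed of turntable above 2.5 rad/s).
It fails at once if the robot touches a piece that stands on the turntable (contact force between any of the fingers, the arm and tumbler above 0.5 N or contact force between any of the fingers, the arm and jar above 0.5 N or contact force between any of the fingers, the arm and mould above 0.5 N or contact force between any of the fingers, the arm and stamp above 0.5 N).
It fails at once if a piece on the turntable is lifted, dropped or tipped (height (world z) of any of tumbler, jar, mould, stamp above 0.103 m or height (world z) of any of tumbler, jar, mould, stamp below 0.07 m or angle between any of tumbler, jar, mould, stamp's own z axis and vertical above 0.35 rad).
It fails at once if a loose thing beside the turntable is moved by more than 20 mm (distance of any of dark_cup, clay, caliper, scissors, brush_flat from where it was at the start of the episode above 0.02 m).
It also fails if it takes over 64 s, if anything falls off the work surface, if the arm or the gripper's body presses on something with over 40 N, if the wrist force passes 120 N, or if a joint passes its speed limit or range.

## Robot

A 6-joint arm with a two-finger parallel gripper is mounted at the origin on a cart in front of the work surface, level with it; the furniture and walls round the work are solid. World frame = base frame: x ahead of the robot, y to its left, z up, the work surface at z = 0. Lengths are in mm, angles in rad, forces in N, time in s.
With the tool pointing down it reaches from about 350 to 975 mm from the base axis. Payload 7.1 kg.
Tool frame: the origin (TCP) lies between the finger pads; the fingertips stand 8 mm ahead of it and the grasp point (between the pads) lies 11 mm behind it; x points along the fingers, y is the direction in which the jaws open and shut, and the axes are right-handed (so a half turn about x gives the same grasp; the last joint's range is limited). The gripper opens to 88 mm and grips with 3 to 60 N. Pads are 20 mm wide; open, the fingers measure 115 mm over their backs; the gripper's body (75 mm by 178 mm) begins 61 mm behind the grasp point.
Start: joints at [-0.019, 0.423, 1.63, -0, 1.089, -0.019], TCP at [624.984, 0.026, 230.675] pointing down, gripper open.
Joint ranges: [-3, 3], [-0.9, 2.11], [0.09, 2.58], [-1.31, 4.45], [0.11, 2.69], [-2.54, 2.54]. Speed limits (rad/s): [2.39, 2.39, 3.01, 3.14, 3.14, 3.14].

## Interface

Orientations are given as a rotation vector (axis times angle).
In Python, from workcell import ctrl gives the robot as it stands.
- The arm moves only by the tool apply_moves, never from a script. Its argument "increments" is a list of rows, each an object with "gripper": the opening in per cent of the stroke, from 0 (shut) to 100 (fully open); "delta_pos": the shift along the tool's x, y, z in cm, a list of three; "dr": the turn, a rotation vector about the tool's x, y, z in rad, a list of three. In form: [{"gripper": gripper, "delta_pos": [dx, dy, dz], "dr": [ax, ay, az]}, ...]. A call has exactly 5 rows; each row shifts and turns the commanded pose from where the row before left it, along the tool's axes as they then stand; what a row does not reach is not made up. A row lasts 1/12 s, in which the tool goes at most 41.7 mm and 7.16 degrees, less where a joint would pass 70% of its speed; a pose out of reach is approached as far as the arm can. A call with a gripper value outside its range is refused whole. The fingers move at their own pace and stop on an object; the grip force is fixed at half the most. Time passes only in rows, so rows that do not move let the fingers close, or fill a call up. It gives the time, the measured TCP pose, the force and the opening at its end, in the units of the state.
- ctrl.get_obs(): the state, without advancing time (a new reading comes with each control period).
- ctrl.get_image(name): name is "scene" or "side" or "wrist"; returns a dict with "img" (384x512x3 uint8, red, green, blue), "range_z" (384x512 float32, mm along the optical axis (not along the pixel's ray), 0 where there is no reading), "mtx" (3x3 intrinsics, pixels), "k1" (the pictures are not rectified: a ray, as slopes to the right and down, at radius r is drawn at 1 + k1 r^2 times it, then the intrinsics apply), "rvec" (rotation vector, rad) and "tvec" (3), from world to camera coordinates, as OpenCV has them. Camera axes: x right, y down, z forward; pixel columns grow to the right and rows downward; lengths in mm; the calibration is good to about 2 mm. A picture is of the moment at which its call begins.
- ctrl.close_job(): hands the job in, once; it reports no verdict.
The state is a dict: "t": time; "qpos": joint angles; "qvel": joint speeds; "joint_torque": joint torques, N m; "ee_pos": TCP position; "orientation": TCP orientation; "ft_force": force on the tool from outside, world axes, zero at the start; "moment": the same for the moment, N m; "width": finger opening in mm.
Only numpy, scipy, OpenCV 4.12 (cv2) and the standard library are available. Lean on these libraries where they do the work, as an engineer would, in place of code of your own. Each camera call takes 0.05 s, during which the arm holds its last target. There are 200 camera calls.

## Working session

There is one attempt and no reset: what is moved stays moved. The work goes in short steps, Python scripts to look and compute and a tool call to move; the robot and the scene stay as the last step left them, time stands still between calls to the robot, and variables do not carry over. Pictures are saved under pics/ and viewed, about 8 in all and at most 12, crops included, and the job is handed in when it is done.

Besides the shell and the picture viewer there is one more tool, called after "Call:" in YAML: its name, and indented under it one key for each argument. apply_moves: Moves the arm, as the interface text tells. Its arguments: {"type":"object","properties":{"increments":{"type":"array","items":{"type":"object","properties":{"gripper":{"type":"number"},"delta_pos":{"type":"array","items":{"type":"number"}},"dr":{"type":"array","items":{"type":"number"}}}}}},"required":["increments"]}

```bash
mkdir -p pics; cat > h.py <<'E'
import numpy as np, cv2
from workcell import ctrl
def cam(n,save=None):
    d=ctrl.get_image(n)
    if save: cv2.imwrite('pics/'+save,d['img'][:,:,::-1])
    d['R']=cv2.Rodrigues(np.array(d['rvec'],float))[0]; d['t']=np.array(d['tvec'],float).ravel()
    return d
def slopes(d,uv):
    K=np.array(d['mtx'],float); p=np.atleast_2d(np.array(uv,float))
    return cv2.undistortPoints(p[:,None],K,np.array([d['k1'],0,0,0,0],float))[:,0]
def onplane(d,uv,z):
    s=slopes(d,uv); r=np.c_[s,np.ones(len(s))]@d['R']; c=-d['R'].T@d['t']
    return c+r*((z-c[2])/r[:,2])[:,None]
def cloud(d):
    h,w=d['range_z'].shape; u,v=np.meshgrid(np.arange(w),np.arange(h))
    s=slopes(d,np.c_[u.ravel(),v.ravel()]); z=d['range_z'].ravel()[:,None]
    return ((np.c_[s,np.ones(len(s))]*z-d['t'])@d['R']).reshape(h,w,3)
E
python3 - <<'E'
from h import *
ims=[cam(n) for n in('scene','side')]
cv2.imwrite('pics/a.png',np.hstack([cv2.resize(d['img'],(400,300)) for d in ims])[:,:,::-1])
cv2.imwrite('pics/scene.png',cv2.resize(ims[0]['img'],(800,600))[:,:,::-1])
cv2.imwrite('pics/side.png',cv2.resize(ims[1]['img'],(800,600))[:,:,::-1])
for d in ims: print(-d['R'].T@d['t'],d['R'][2],d['k1'])
print(ctrl.get_obs())
E
```

```text
[ -23.707216   -901.76895809  630.28378223] [ 0.45007187  0.76018717 -0.46856246] -0.04949821494649368
[ 404.04354257 1098.43237366  690.25832988] [ 0.08237478 -0.87199386 -0.48253611] 0.029431144181977575
{'t': 0.1, 'qpos': array([-1.89964609e-02,  4.23782991e-01,  1.63058245e+00,  6.75679482e-06,
        1.08865596e+00, -1.89960165e-02]), 'qvel': array([-0.00173702, -0.00169191, -0.00050081,  0.00207927, -0.00038855,
        0.00037706]), 'joint_torque': array([ 6.49496542e-04, -5.45618248e+01, -2.74323839e+01,  6.46709581e-02,
        1.88581715e-02,  1.54216096e-06]), 'ee_pos': array([6.24504689e+02, 3.91474590e-02, 2.29980082e+02]), 'orientation': array([ 1.20855093,  1.21027406, -1.21023833]), 'ft_force': array([-0.15836058, -0.26209004,  0.0776413 ]), 'moment': array([0.01857578, 0.00866351, 0.0284754 ]), 'width': 87.23331936670783}
```

View pics/scene.png

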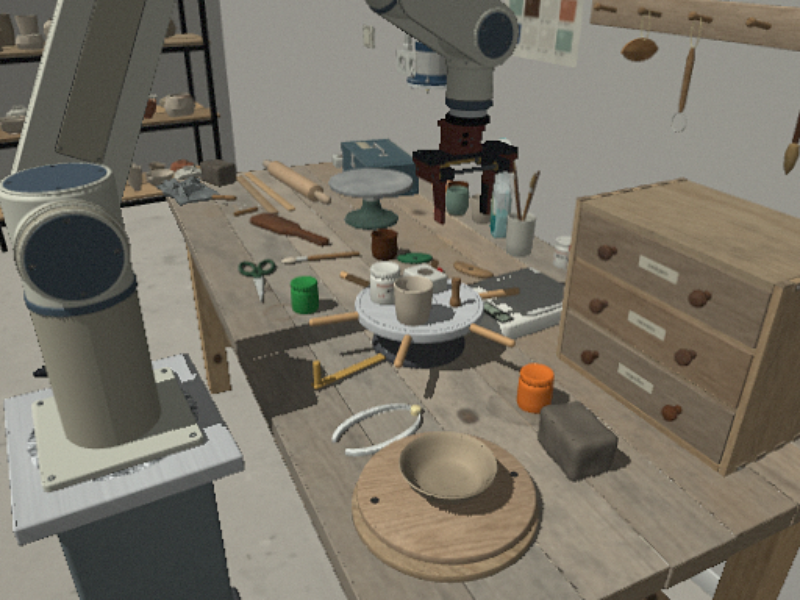

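View pics/side.png

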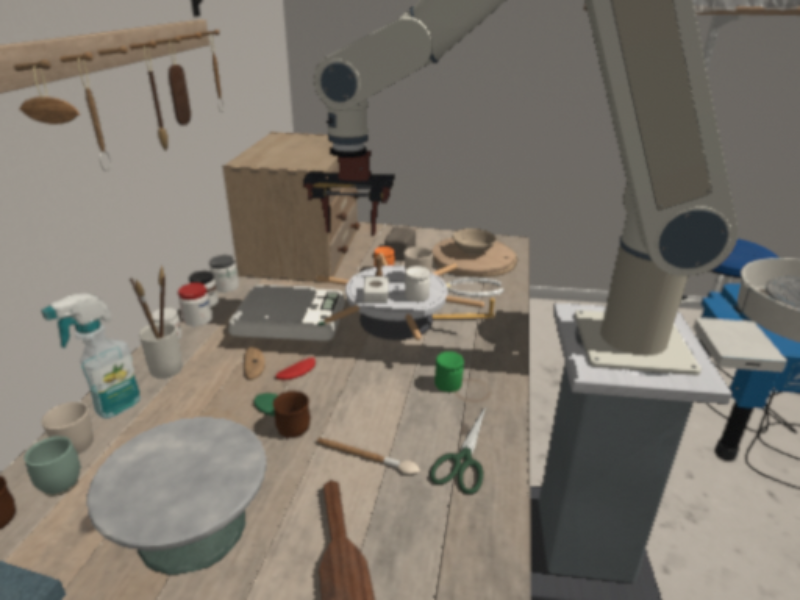

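The scene shows the disc centred near (420,305), with the tumbler (beige, open) at (413,300), the white jar at (384,283), the mould at (425,275), the stamp at (456,292) and the brass strip and pin at (317,375). Things that could be mistaken for the tumbler: the dark cup (384,243), the teal cup (457,197), the green jar (305,295) and the orange jar (536,388). I choose the beige cup on the disc.

```bash
cat > meas.py <<'E'
from h import *
def fitc(p):
    A=np.c_[2*p,np.ones(len(p))]; s=np.linalg.lstsq(A,(p**2).sum(1),rcond=None)[0]
    return s[:2],np.sqrt(s[2]+s[:2]@s[:2])
def measure(n,show=True):
    d=cam(n); P=cloud(d); img=d['img']; hsv=cv2.cvtColor(img,cv2.COLOR_RGB2HSV)
    ok=d['range_z']>0; X,Y,Z=P[...,0],P[...,1],P[...,2]
    reg=ok&(X>300)&(X<900)&(abs(Y)<350)
    return d,P,hsv,reg
E
python3 - <<'E'
from meas import *
for n in('scene','side'):
    d,P,hsv,reg=measure(n); Z=P[...,2]
    m=(reg&(abs(Z-88)<5)).astype(np.uint8); nb,l,s,c=cv2.connectedComponentsWithStats(m)
    i=1+s[1:,4].argmax(); q=P[l==i]; h=cv2.convexHull(q[:,:2].astype(np.float32))[:,0]
    print(n,'disc',s[i],q.mean(0),fitc(h), cv2.minEnclosingCircle(h))
    br=reg&(hsv[...,0]>15)&(hsv[...,0]<28)&(hsv[...,1]>150)&(Z<65)&(Z>-5)&(P[...,0]<620)
    v,u=np.where(br); print('brass',len(u),u.min(),u.max(),v.min(),v.max())
    q=P[br]; t=q[q[:,2]>25]; print(' pin',np.median(t,0),t.max(0),len(t)); s_=q[q[:,2]<16]; print(' strip',cv2.fitLine(s_[:,:2].astype(np.float32),2,0,.01,.01).ravel())
    c0,_=cv2.minEnclosingCircle(h)
    a=reg&(np.hypot(P[...,0]-c0[0],P[...,1]-c0[1])<110)&(Z>105)&(Z<175)
    nb,l,s,c=cv2.connectedComponentsWithStats(a.astype(np.uint8))
    for i in range(1,nb):
        if s[i,4]>30: q=P[l==i]; print(' piece',c[i],s[i,4],np.median(q,0),q.max(0),np.median(hsv[l==i],0))
    pg=reg&(abs(Z-82)<8)&(np.hypot(P[...,0]-c0[0],P[...,1]-c0[1])>122)&(np.hypot(P[...,0]-c0[0],P[...,1]-c0[1])<205)
    nb,l,s,c=cv2.connectedComponentsWithStats(pg.astype(np.uint8))
    for i in range(1,nb):
        if s[i,4]>25: q=P[l==i]; w=np.median(q,0)[:2]-c0; print(' peg',c[i]/.64,s[i,4],np.degrees(np.arctan2(w[1],w[0])))
    vis=cv2.resize(d['img'][120:280,150:400] if n=='scene' else d['img'][140:240,180:340],None,fx=3,fy=3); cv2.imwrite(f'pics/c_{n}.png',vis[:,:,::-1])
E
```

```text
scene disc [ 198  173  134   59 1829] [511.68997838 -60.51813083  87.27241267] (array([520.65776643, -27.92205713]), np.float64(188.7766117852977)) ((527.2715454101562, -21.67255401611328), 196.3571319580078)
brass 92 200 244 227 247
 pin [309.36216357 -66.12521651  42.42930034] [314.16418463 -63.2536321   51.76519768] 18
 strip [ 9.8253113e-01  1.8609841e-01  3.7211612e+02 -5.3103691e+01]
 piece [259.7042735  182.75128205] 1170 [480.78984623 -39.95684896 133.50060436] [595.97947326  59.42206834 155.97270504] [ 22.  39. 146.]
 piece [291.20588235 183.01470588] 68 [571.31776757 -67.43533894 127.25540578] [583.56403667 -58.303645   142.83855556] [ 16.  118.   96.5]
 peg [353.68822674 277.88880814] 86 110.03379402149973
 peg [499.68463303 292.00114679] 109 -12.02705166049314
 peg [330.51215278 318.02300347] 144 169.77255103433285
 peg [493.68578767 335.15625   ] 146 -71.82157033093891
 peg [401.42173423 351.53434685] 111 -130.71911955925106
side disc [ 202  161  108   55 1327] [526.38651669   7.98301794  88.36934187] (array([527.18222816, -18.79135599]), np.float64(197.92264745121204)) ((528.6543579101562, -19.371074676513672), 199.71250915527344)Traceback (most recent call last):
  File "<stdin>", line 8, in <module>
    return umr_minimum(a, axis, None, out, keepdims, initial, where)
ValueError: zero-size array to reduction operation minimum which has no identity
```

View pics/c_scene.png

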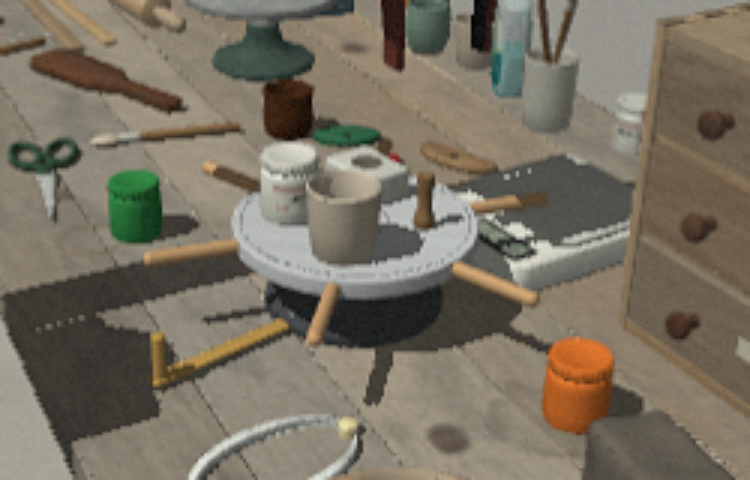

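The crop shows the tumbler rim centred near crop (344,187), i.e. pixel (264.7,182), standing between the peg at (325,310) and the jar (288,180).

```bash
cat >> meas.py <<'E'
def tumbler(n,c0=(528,-20)):
    d,P,hsv,reg=measure(n); Z=P[...,2]
    a=reg&(np.hypot(P[...,0]-c0[0],P[...,1]-c0[1])<105)&(Z>151.5)&(Z<162)
    nb,l,s,c=cv2.connectedComponentsWithStats(a.astype(np.uint8),connectivity=8)
    i=1+s[1:,4].argmax(); q=P[l==i]; r=fitc(q[:,:2])
    w=r[0]-np.array(c0); print(n,'tumbler rim',len(q),c[i],r,'r',np.hypot(*w),'ang',np.degrees(np.arctan2(w[1],w[0])))
E
python3 - <<'E'
from meas import *
for n in('scene','side'):
    tumbler(n)
d=cam('scene'); print('ray',onplane(d,[[264.7,182.3]],155)); print('pintop',onplane(d,[[150+159/3,120+334/3]],52), 'pinfoot',onplane(d,[[150+159/3,120+383/3]],0))
print('strip far', onplane(d,[[150+283/3,120+326/3]],10))
d,P,hsv,reg=measure('side')
c0=np.array([528,-20])
pg=reg&(abs(P[...,2]-82)<8)&(np.hypot(P[...,0]-528,P[...,1]+20)>122)&(np.hypot(P[...,0]-528,P[...,1]+20)<205)
nb,l,s,c=cv2.connectedComponentsWithStats(pg.astype(np.uint8))
for i in range(1,nb):
    if s[i,4]>25: q=P[l==i]; w=np.median(q,0)[:2]-c0; print(' peg',c[i],s[i,4],np.degrees(np.arctan2(w[1],w[0])))
cv2.imwrite('pics/w.png',cam('wrist')['img'][:,:,::-1])
print(cv2.Rodrigues(ctrl.get_obs()['orientation'])[0].round(3))
E
```

```text
scene tumbler rim 91 [263.59340659 181.31868132] (array([484.53410391, -70.38133402]), np.float64(30.889251133530983)) r 66.5399349351766 ang -130.7855914203609
side tumbler rim 57 [267.31578947 161.59649123] (array([483.99888179, -67.40059681]), np.float64(30.430266291494405)) r 64.67545888650903 ang -132.8699957684584
ray [[481.28871195 -78.79009164 155.        ]]
pintop [[311.63636198 -64.28005425  52.        ]] pinfoot [[310.62294464 -60.06280985   0.        ]]
strip far [[439.5571929  -45.86495779  10.        ]]
 peg [285.36 171.82] 50 -133.10114997580598
 peg [211.16216216 178.47297297] 74 -9.583272737885915
 peg [298.01086957 192.54347826] 92 167.32099062747355
 peg [217.14285714 200.85714286] 91 50.618447406634175
 peg [264.33802817 208.87323944] 71 108.61981523808045
[[-0.  1. -0.]
 [ 0. -0. -1.]
 [-1. -0. -0.]]
```

View pics/w.png

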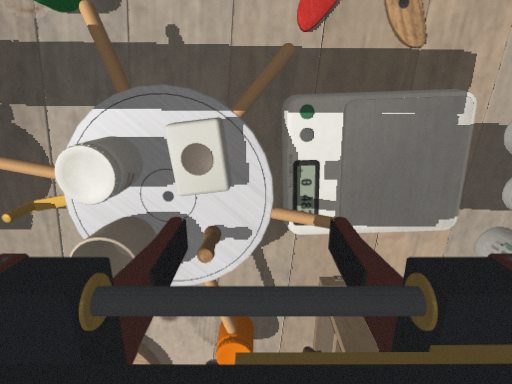

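The wrist view shows the disc mark at (168,196), the jar at (95,170), the mould at (197,157) and the stamp at (208,243). Image up is +y.
- **Needed turn:** the tumbler is at about -132° and the pin at about -168.5°, so about -36° (clockwise).
- **Push:** with the fingers shut, I move straight along +x at y≈140 against the peg at about 109°.

Call:
apply_moves:
  increments:
    - {"gripper": 0, "delta_pos": [0, -3, -2.2], "dr": [0, 0, 0]}
    - {"gripper": 0, "delta_pos": [0, -3, -2.2], "dr": [0, 0, 0]}
    - {"gripper": 0, "delta_pos": [0, -3, -2.2], "dr": [0, 0, 0]}
    - {"gripper": 0, "delta_pos": [0, -3, -2.2], "dr": [0, 0, 0]}
    - {"gripper": 0, "delta_pos": [0, -3, -2.2], "dr": [0, 0, 0]}

```text
t: 0.87
ee_pos: [473.5, 110.6, 230.7]
orientation: [1.21, 1.209, -1.209]
ft_force: [-0.2, 1.2, 0.1]
width: 57.9
```

Call:
apply_moves:
  increments:
    - {"gripper": 0, "delta_pos": [0, -2.5, -1.5], "dr": [0, 0, 0]}
    - {"gripper": 0, "delta_pos": [0, -2.0, -1.5], "dr": [0, 0, 0]}
    - {"gripper": 0, "delta_pos": [0, 0, 0], "dr": [0, 0, 0]}
    - {"gripper": 0, "delta_pos": [0, 0, 0], "dr": [0, 0, 0]}
    - {"gripper": 0, "delta_pos": [0, 0, 0], "dr": [0, 0, 0]}

```text
t: 1.28
ee_pos: [430.9, 140.1, 231.1]
orientation: [1.21, 1.209, -1.208]
ft_force: [0.7, 0.8, -0.2]
width: 24.6
```

```bash
python3 - <<'E'
from meas import *
o=ctrl.get_obs(); print(o['ee_pos'],o['width'],cv2.Rodrigues(o['orientation'])[0].round(2).tolist())
d=cam('wrist'); cv2.imwrite('pics/w2.png',d['img'][:,:,::-1])
d=cam('side'); cv2.imwrite('pics/s2.png',cv2.resize(d['img'],(800,600))[:,:,::-1])
E
```

```text
[430.93174473 140.06443303 231.10918475] 24.61921527147558 [[0.0, 1.0, 0.0], [0.0, 0.0, -1.0], [-1.0, 0.0, -0.0]]
```

View pics/w2.png

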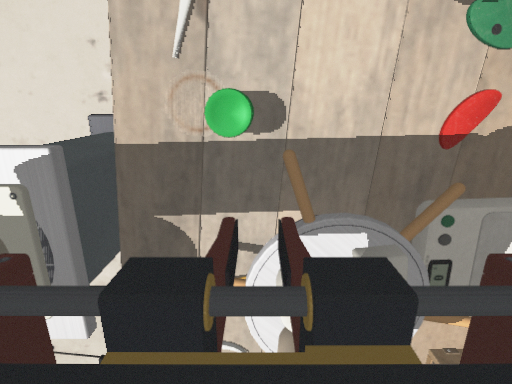

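The wrist view shows the target peg from (290,155) to (312,218), right of the closing fingers. I go down left of it.

Call:
apply_moves:
  increments:
    - {"gripper": 0, "delta_pos": [0, 0, 0], "dr": [0, 0, 0]}
    - {"gripper": 0, "delta_pos": [2, 0, 0], "dr": [0, 0, 0]}
    - {"gripper": 0, "delta_pos": [2, 0, 0], "dr": [0, 0, 0]}
    - {"gripper": 0, "delta_pos": [2, 0, 0], "dr": [0, 0, 0]}
    - {"gripper": 0, "delta_pos": [2, 0, 0], "dr": [0, 0, 0]}

```text
t: 1.8
ee_pos: [430.7, 139.6, 149.8]
orientation: [1.21, 1.208, -1.21]
ft_force: [-0.1, 0.5, -1.2]
width: 0.5
```

Call:
apply_moves:
  increments:
    - {"gripper": 0, "delta_pos": [2, 0, 0], "dr": [0, 0, 0]}
    - {"gripper": 0, "delta_pos": [2, 0, 0], "dr": [0, 0, 0]}
    - {"gripper": 0, "delta_pos": [2, 0, 0], "dr": [0, 0, 0]}
    - {"gripper": 0, "delta_pos": [1.5, 0, 0], "dr": [0, 0, 0]}
    - {"gripper": 0, "delta_pos": [0, 0, 0], "dr": [0, 0, 0]}

```text
t: 2.22
ee_pos: [428.8, 139.0, 73.1]
orientation: [1.207, 1.211, -1.214]
ft_force: [-0.4, -0.8, -0.1]
width: 0.3
```

Call:
apply_moves:
  increments:
    - {"gripper": 0, "delta_pos": [0, 0.5, 0], "dr": [0, 0, 0]}
    - {"gripper": 0, "delta_pos": [0, 0.5, 0], "dr": [0, 0, 0]}
    - {"gripper": 0, "delta_pos": [0, 0.5, 0], "dr": [0, 0, 0]}
    - {"gripper": 0, "delta_pos": [0, 0.5, 0], "dr": [0, 0, 0]}
    - {"gripper": 0, "delta_pos": [0, 0.5, 0], "dr": [0, 0, 0]}

```text
t: 2.63
ee_pos: [456.1, 140.1, 76.5]
orientation: [1.21, 1.208, -1.208]
ft_force: [-0.2, 1.1, 0.8]
width: 0.2
```

Call:
apply_moves:
  increments:
    - {"gripper": 0, "delta_pos": [0, 0.3, 0], "dr": [0, 0, 0]}
    - {"gripper": 0, "delta_pos": [0, 0.3, 0], "dr": [0, 0, 0]}
    - {"gripper": 0, "delta_pos": [0, 0.4, 0], "dr": [0, 0, 0]}
    - {"gripper": 0, "delta_pos": [0, 0.4, 0], "dr": [0, 0, 0]}
    - {"gripper": 0, "delta_pos": [0, 0.4, 0], "dr": [0, 0, 0]}

```text
t: 3.05
ee_pos: [473.3, 140.0, 75.7]
orientation: [1.209, 1.209, -1.209]
ft_force: [-0.7, 0.3, -0.3]
width: 0.4
```

Call:
apply_moves:
  increments:
    - {"gripper": 0, "delta_pos": [0, 0.4, 0], "dr": [0, 0, 0]}
    - {"gripper": 0, "delta_pos": [0, 0.4, 0], "dr": [0, 0, 0]}
    - {"gripper": 0, "delta_pos": [0, 0.4, 0], "dr": [0, 0, 0]}
    - {"gripper": 0, "delta_pos": [0, 0.4, 0], "dr": [0, 0, 0]}
    - {"gripper": 0, "delta_pos": [0, 0.4, 0], "dr": [0, 0, 0]}

```text
t: 3.47
ee_pos: [493.3, 140.0, 75.6]
orientation: [1.209, 1.209, -1.209]
ft_force: [-1.2, -0.4, -0.6]
width: 0.4
```

Call:
apply_moves:
  increments:
    - {"gripper": 0, "delta_pos": [0, 0.4, 0], "dr": [0, 0, 0]}
    - {"gripper": 0, "delta_pos": [0, 0.4, 0], "dr": [0, 0, 0]}
    - {"gripper": 0, "delta_pos": [0, 0.4, 0], "dr": [0, 0, 0]}
    - {"gripper": 0, "delta_pos": [0, 0.3, 0], "dr": [0, 0, 0]}
    - {"gripper": 0, "delta_pos": [0, 0.2, 0], "dr": [0, 0, 0]}

```text
t: 3.88
ee_pos: [510.5, 140.0, 75.7]
orientation: [1.209, 1.209, -1.209]
ft_force: [-0.9, -0.1, -0.7]
width: 0.8
```

```bash
python3 - <<'E'
from meas import *
for n in('scene','side'): tumbler(n)
d=cam('side'); e=cam('scene'); cv2.imwrite('pics/s3.png',np.vstack([cv2.resize(e['img'][120:280,150:400],(468,300)),cv2.resize(d['img'][130:250,180:367],(468,300))])[:,:,::-1])
E
```

```text
scene tumbler rim 77 [256.19480519 180.        ] (array([471.08974435, -53.79988354]), np.float64(30.53648423313777)) r 66.19070422521064 ang -149.29326665652735
side tumbler rim 44 [273.84090909 163.84090909] (array([470.17322162, -50.44506636]), np.float64(30.86809642523921)) r 65.35165157626831 ang -152.23376323711977
```

View pics/s3.png

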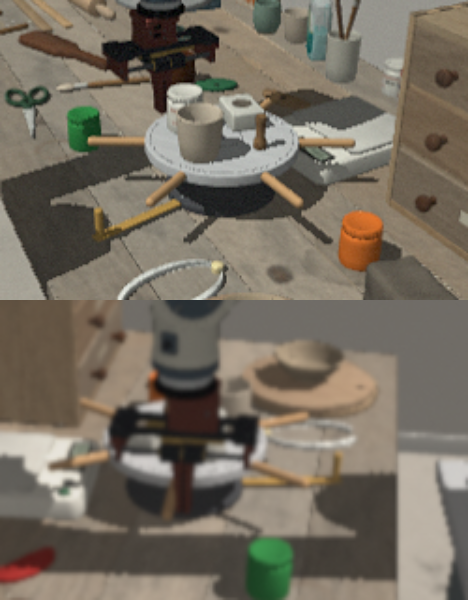

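Both views show the fingers pushing the peg, with all pieces standing. The table has turned about 19°, and about 17.5° (roughly 48 mm) remains. I push 38 mm and measure again.

Call:
apply_moves:
  increments:
    - {"gripper": 0, "delta_pos": [0, 0.3, 0], "dr": [0, 0, 0]}
    - {"gripper": 0, "delta_pos": [0, 0.4, 0], "dr": [0, 0, 0]}
    - {"gripper": 0, "delta_pos": [0, 0.4, 0], "dr": [0, 0, 0]}
    - {"gripper": 0, "delta_pos": [0, 0.4, 0], "dr": [0, 0, 0]}
    - {"gripper": 0, "delta_pos": [0, 0.4, 0], "dr": [0, 0, 0]}

```text
t: 4.5
ee_pos: [529.4, 140.0, 75.6]
orientation: [1.209, 1.209, -1.209]
ft_force: [-1.9, -0.8, 0.1]
width: 0.3
```

Call:
apply_moves:
  increments:
    - {"gripper": 0, "delta_pos": [0, 0.4, 0], "dr": [0, 0, 0]}
    - {"gripper": 0, "delta_pos": [0, 0.4, 0], "dr": [0, 0, 0]}
    - {"gripper": 0, "delta_pos": [0, 0.4, 0], "dr": [0, 0, 0]}
    - {"gripper": 0, "delta_pos": [0, 0.3, 0], "dr": [0, 0, 0]}
    - {"gripper": 0, "delta_pos": [0, 0.2, 0], "dr": [0, 0, 0]}

```text
t: 4.92
ee_pos: [546.5, 140.0, 75.7]
orientation: [1.209, 1.209, -1.209]
ft_force: [-1.1, -1.5, -0.5]
width: 0.5
```

```bash
cat > line.py <<'E'
from meas import *
# foot axis: concentric fit of disc top edge + pin from two views
for n in('scene','side'):
    tumbler(n)
    d,P,hsv,reg=measure(n); Z=P[...,2]; rr=np.hypot(P[...,0]-528,P[...,1]+20)
    q=P[reg&(abs(Z-88)<3)&(rr<121)][:,:2]
    h=cv2.convexHull(q.astype(np.float32))[:,0]; h=h[abs(np.hypot(*(h-[528,-20]).T)-115)<7]
    print(' disc',fitc(h),len(h),'angles',np.degrees(np.arctan2(h[:,1]+20,h[:,0]-528)).round()[::4])
    g=reg&(np.hypot(P[...,0]-312,P[...,1]+65)<14)&(Z>15)&(Z<58); print(' pin',np.median(P[g],0),g.sum())
    g=reg&(Z>3)&(Z<14)&(P[...,0]>318)&(P[...,0]<445)&(abs(P[...,1]+53)<25)&(hsv[...,0]>15)&(hsv[...,0]<28)&(hsv[...,1]>140)
    if g.sum()>10: print(' strip',cv2.fitLine(P[g][:,:2].astype(np.float32),2,0,.01,.01).ravel(),g.sum())
E
python3 line.py
```

```text
scene tumbler rim 81 [251.96296296 178.49382716] (array([465.35956376, -39.67489398]), np.float64(30.78711798652193)) r 65.6576401198536 ang -162.56288501586653
 disc (array([527.74070011, -21.69748086]), np.float64(115.0556391806047)) 32 angles [  16.  107.  154. -178. -137. -111.  -73.  -33.]
 pin [308.80801595 -65.19972689  36.72108589] 66
 strip [ 9.8494655e-01  1.7285913e-01  3.8114838e+02 -5.1741348e+01] 132
side tumbler rim 53 [272.52830189 165.86792453] (array([463.763353  , -35.84200579]), np.float64(30.875598721847716)) r 66.16128750864294 ang -166.14619931834787
 disc (array([527.68545345, -16.6306718 ]), np.float64(114.5773468668129)) 22 angles [  16.   58.  107.  168. -149.  -42.]
 pin [310.04412866 -55.72536337  39.22156296] 33
```

Using each camera's own frame, the tumbler is about 16.4° and the pin about 11° off the -x axis in both views. That leaves about 5.4°, or about 15 mm.

Call:
apply_moves:
  increments:
    - {"gripper": 0, "delta_pos": [0, 0.3, 0], "dr": [0, 0, 0]}
    - {"gripper": 0, "delta_pos": [0, 0.4, 0], "dr": [0, 0, 0]}
    - {"gripper": 0, "delta_pos": [0, 0.4, 0], "dr": [0, 0, 0]}
    - {"gripper": 0, "delta_pos": [0, 0.3, 0], "dr": [0, 0, 0]}
    - {"gripper": 0, "delta_pos": [0, 0.1, 0], "dr": [0, 0, 0]}

```text
t: 5.53
ee_pos: [561.8, 140.1, 75.7]
orientation: [1.21, 1.209, -1.209]
ft_force: [-0.4, -0.2, 0.2]
width: 0.7
```

```bash
python3 line.py
```

```text
scene tumbler rim 93 [249.89247312 177.61290323] (array([463.84291458, -33.46702964]), np.float64(30.862463932248833)) r 65.55526292079826 ang -168.14531730813349
 disc (array([527.29348951, -21.85085924]), np.float64(115.50926798269985)) 27 angles [  10.   64.  135. -168. -130.  -79.  -19.]
 pin [308.24366264 -64.74905906  38.80111526] 64
 strip [ 9.8250496e-01  1.8623641e-01  3.7737195e+02 -5.1973541e+01] 129
side tumbler rim 58 [273.17241379 166.15517241] (array([462.72042969, -30.22944544]), np.float64(31.183665827675238)) r 66.07619732976336 ang -171.0940567815997
 disc (array([527.15098185, -18.11384169]), np.float64(115.40893055363588)) 22 angles [  13.   54.  106.  147.  175. -100.]
 pin [309.49798788 -56.5802605   38.36767804] 34
```

The tumbler is now at 10.4° (scene) and 10.6° (side), against the pin at about 11°. I back off and go up.

Call:
apply_moves:
  increments:
    - {"gripper": 0, "delta_pos": [0, -0.5, 0], "dr": [0, 0, 0]}
    - {"gripper": 0, "delta_pos": [0, -1, 0], "dr": [0, 0, 0]}
    - {"gripper": 0, "delta_pos": [-1, -0.5, 0], "dr": [0, 0, 0]}
    - {"gripper": 0, "delta_pos": [-3, 0, 0], "dr": [0, 0, 0]}
    - {"gripper": 0, "delta_pos": [-3, 0, 0], "dr": [0, 0, 0]}

```text
t: 6.15
ee_pos: [538.5, 139.7, 145.8]
orientation: [1.206, 1.212, -1.212]
ft_force: [0.3, -0.1, 0.2]
width: 0.4
```

Call:
apply_moves:
  increments:
    - {"gripper": 0, "delta_pos": [-3, 0, 0], "dr": [0, 0, 0]}
    - {"gripper": 0, "delta_pos": [-3, 0, 0], "dr": [0, 0, 0]}
    - {"gripper": 0, "delta_pos": [-3, 0, 0], "dr": [0, 0, 0]}
    - {"gripper": 0, "delta_pos": [-1, 0, 0], "dr": [0, 0, 0]}
    - {"gripper": 0, "delta_pos": [0, 0, 0], "dr": [0, 0, 0]}

```text
t: 6.57
ee_pos: [542.0, 140.4, 249.0]
orientation: [1.213, 1.206, -1.204]
ft_force: [-0.7, -0.7, 0.6]
width: 0.7
```

Call:
apply_moves:
  increments:
    - {"gripper": 0, "delta_pos": [-2, 0, 2], "dr": [0, 0, 0]}
    - {"gripper": 0, "delta_pos": [-2, 0, 2], "dr": [0, 0, 0]}
    - {"gripper": 0, "delta_pos": [0, 0, 0], "dr": [0, 0, 0]}
    - {"gripper": 0, "delta_pos": [0, 0, 0], "dr": [0, 0, 0]}
    - {"gripper": 0, "delta_pos": [0, 0, 0], "dr": [0, 0, 0]}

```text
t: 6.98
ee_pos: [539.9, 100.2, 283.8]
orientation: [1.208, 1.211, -1.212]
ft_force: [-0.2, -0.0, -0.4]
width: 0.6
```

```bash
python3 line.py; python3 - <<'E'
from meas import *
d=cam('side'); e=cam('scene'); w=cam('wrist'); cv2.imwrite('pics/f.png',np.hstack([np.vstack([cv2.resize(e['img'][120:280,150:400],(468,300)),cv2.resize(d['img'][130:250,180:367],(468,300))]),cv2.resize(w['img'],(330,600))])[:,:,::-1])
E
```

```text
scene tumbler rim 90 [250.25555556 177.56666667] (array([463.86870945, -33.37052872]), np.float64(30.6519346124576)) r 65.51025465774856 ang -168.22328309046597
 disc (array([527.65721279, -21.45613331]), np.float64(115.10919314481438)) 32 angles [  10.   64.  154.  176. -150. -119.  -87.  -32.]
 pin [308.52380328 -64.69411511  35.41495787] 67
 strip [ 9.8258126e-01  1.8583333e-01  3.7833908e+02 -5.1870903e+01] 133
side tumbler rim 56 [272.55357143 166.42857143] (array([462.48745352, -30.0520673 ]), np.float64(30.432329898722593)) r 66.2792411227418 ang -171.27672392405034
 disc (array([527.99258733, -18.06648092]), np.float64(116.43876396365157)) 24 angles [  13.   84.  132.  162. -169.  -67.]
 pin [309.52020791 -56.35595844  37.10057761] 35
```

View pics/f.png

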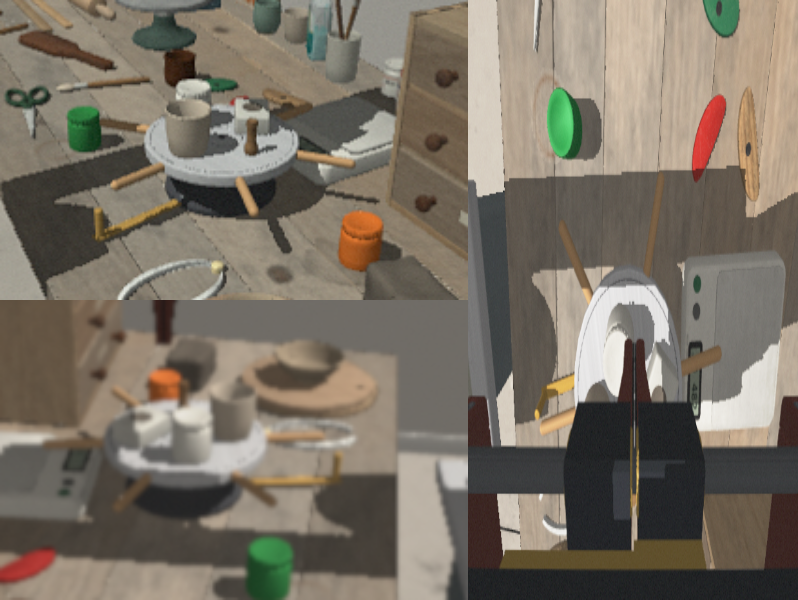

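The final views show all four pieces upright, the hand clear, and the tumbler over the line to the pin (pin at (98,222) in the scene crop, tumbler at (188,125)). I hand it in.

```bash
python3 -c "
from h import *
print(ctrl.close_job())"
```

```text
the job is handed in; nothing more can be done
None
```

I turned the table about 36° clockwise by pushing one peg with the closed fingertips. I then backed off, lifted the hand clear and handed the job in after about 7 s of the 64 s allowed.

**Alignment:** in the last measurement the tumbler was about 10.5° off the robot's -x direction. The pin and strip were at about 10.7–11.3°. That puts the tumbler about 1 mm sideways of the line, against the 10 mm allowed.

**Pieces and bystanders:** all four pieces were standing on the disc in the last pictures. I saw nothing else disturbed, but I checked the loose things by eye only and did not measure them. The hand was clear, with force readings down at noise level.

**Disagreement:** the two cameras differ by about 3–4 mm in y (up to 8 mm on the pin's visible side). I compared angles within each camera, and the two then agreed. The job reports no verdict, so the result is not confirmed.

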